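# Load the green filter into the filter wheel

## Robot

A 6-joint arm with a two-finger parallel gripper is mounted at the origin on a cart in front of the work surface, level with it; the furniture and walls round the work are solid. World frame = base frame: x ahead of the robot, y to its left, z up, the work surface at z = 0. Lengths are in m, angles in rad, forces in N, time in s.
With the tool pointing down it reaches from about 0.275 to 0.975 m from the base axis. Payload 8.4 kg.
Tool frame: the origin (TCP) lies midway between the tips of the shut fingers; the grasp point (between the pads) lies 19 mm behind it (grasp_offset is the distance from the TCP to the grasp point, in m); x points along the fingers, y is the direction in which the jaws open and shut, and the axes are right-handed (so a half turn about x gives the same grasp; the last joint's range is limited). The gripper opens to 92 mm and grips with 3 to 60 N. Pads are 20 mm wide; open, the fingers measure 128 mm over their backs; the gripper's body (75 mm by 189 mm) begins 69 mm behind the grasp point.
Start: joints at [-1.119, 0.353, 1.633, -0, 1.155, -0.002], TCP at [0.274, -0.562, 0.215] pointing down, gripper open.
Joint ranges: [-2.63, 2.63], [-0.92, 2.1], [0.06, 2.66], [-1.3, 4.44], [0, 2.69], [-3.02, 3.02]. Speed limits (rad/s): [2.22, 2.22, 2.79, 3.14, 3.14, 3.14].

## Interface

Orientations are given as [roll, pitch, yaw] about the fixed x, y, z axes, in that order (R = Rz(yaw) Ry(pitch) Rx(roll)).
In Python, from plant import * gives the robot as it stands.
- The arm moves only by the tool arm_command, never from a script. Its argument "increments" is a list of rows, each a list of 3 entries, a list of its own where there are three numbers: the shift along the tool's x, y, z in cm, then the turn about the tool's x in rad, then the closure, from 0 (fully open) to 1 (shut). A call has 1 to 20 rows; each row shifts and turns the commanded pose from where the row before left it, along the tool's axes as they then stand; what a row does not reach is not made up. A row lasts 1/12 s, in which the tool goes at most 41.7 mm and 7.16 degrees, less where a joint would pass 70% of its speed; a pose out of reach is approached as far as the arm can. A call is refused whole if a number of a shift passes 4.17 or a number of a turn 0.125, either way. A call with a gripper value outside its range is refused whole. The fingers move at their own pace and stop on an object; the grip force is fixed at half the most. Time passes only in rows, so rows that do not move let the fingers close. It gives the time, the measured TCP pose, the force and the opening at its end, in the units of the state.
- state(): the state, without advancing time (a new reading comes with each control period).
- get_image(name): name is "scene" or "side" or "wrist"; returns a dict with "img" (400x640x3 uint8, red, green, blue), "fovy" (degrees; the focal length in pixels is half the picture's height over the tangent of half this angle, whatever the lens; pixels are square), "cx", "cy" (the principal point, pixels), "R" (3x3) and "t" (3): a world point X has camera coordinates R X + t. Camera axes: x right, y down, z forward; pixel columns grow to the right and rows downward; lengths in m; the calibration is good to about 2 mm. The wrist camera is an equidistant fisheye: a pixel r from the principal point sees the ray r / f radians off the axis. A picture is of the moment at which its call begins. There is no depth.
- sign_off(): hands the job in, once; it reports no verdict.
The state is a dict: "time": time; "joint_positions": joint angles; "dq": joint speeds; "effort": joint torques, N m; "tcp_pos": TCP position; "orientation": TCP orientation; "force": force on the tool from outside, world axes, zero at the start; "ft_torque": the same for the moment, N m; "finger_gap": finger opening in m.
Only numpy, scipy, OpenCV 4.12 (cv2) and the standard library are available. Lean on these libraries where they do the work, as an engineer would, in place of code of your own. Each camera call takes 0.05 s, during which the arm holds its last target.

## Task

Turn the filter wheel by its knob until the empty white pocket shows centred in the window of the cover. Then lift the green filter plate straight up out of its tray pocket by its fin, and lower it, still held, through the window down onto the floor of the white pocket; let it go there, lying flat, with the pocket still centred in the window. Leave the other filters in the tray and the things around undisturbed.

Things in the scene. Friction and masses are not known exactly. Their poses are not given: they have to be found in the camera images.
- wheel_unit: filter wheel unit, fixed to the worktop: round dark housing, 240 across, with a grey cover whose top is 40 above the worktop; origin at the centre of its underside, z up, on the wheel's axis. The cover has one rectangular window, 86 (x) x 76 (y), towards the housing's -x side. Under the cover turns a black wheel with four pockets a quarter turn apart: three filled (red, yellow, violet), one empty and white (sizes in mm)
- window (a point): centre of the window, at the height of the cover's top (40), 70 from the wheel's axis along the housing's -x; red index marks on the cover stand at its two sides (sizes in mm). A tall microscope stands behind the work, from x = 0.69 m on: carry things round its front, nearer the robot
- wheel (a joint): wheel angle in rad; grows counter-clockwise seen from above; at 0 (or a whole turn) the white pocket is centred in the window. At the start it is between 0.8 and 2.4. It turns freely either way, without stops in use, with light friction (about 0.07 N m), and stays where it is left
- pocket (a point): centre of the floor of the white pocket on the wheel (20 above the worktop, 70 from the axis), turns with the wheel; its x axis is radial (points from the pocket to the wheel's axis), z up. The pocket is 67 (x) x 53 (y) and 12 deep, so a filter plate goes in with 3.5 to spare on each side when its x is along the pocket's x (either way round) (sizes in mm)
- knob_grip (a point): point on the wheel's axis in the knob's black grip bar, 66 above the worktop, turns with the wheel: same axes as the pocket. The bar is 52 long (x) x 14 thick (y) and reaches from 46 to 82 above the worktop; the white line on top lies on the half that points to the white pocket (-x) (sizes in mm)
- tray: grey storage tray, fixed to the worktop, 226 (x) x 66 (y) x 13 high; origin at the centre of its underside. Three pockets in a row along x, 74 apart, each 63 (x) x 49 (y) and 8 deep over a floor 5 above the worktop; a filter plate lies in each with 1.5 to spare all round, its x along the tray's x and its top flush with the tray. Which filter lies in which pocket varies (sizes in mm)
- green_filter: GREEN filter plate, to be loaded: 60 (its x) x 46 (its y) x 8 thick black plate, two green glass strips, and in its middle an upright green fin, 30 long (along the plate's x) x 12 thick (y), whose top is 56 above the plate's underside; mass about 0.09 kg; origin at the centre of the underside, z up along the fin; the plate is the same turned by half a turn. (sizes in mm)
- orange_filter: orange filter plate, stays in the tray; like the green one (sizes in mm)
- blue_filter: blue filter plate, stays in the tray; like the green one
- coverslip_box: pale-blue and white box of coverslips, 36x36x22 mm, loose bystander; origin at the centre of its underside
- coverslip_box_2: second pale-blue and white box of coverslips, 36x36x22 mm, loose bystander; origin at the centre of its underside
- dish: round reddish covered culture dish, 56 mm across, about 14 mm high, loose bystander; origin at the centre of its underside
- marker: white and blue marker pen, lying down, 135 mm long, loose bystander; origin at the centre of its underside
There are look-alikes about, which are no part of the job. Leave any pink or yellow look-alike of the green_filter alone.

How it is judged:
On the way, in this order (a step that is already met when the one before it is completed fails the run):
1. with the green filter still in the tray, the white pocket stands centred in the window (within 6 mm) and at rest (horizontal distance between pocket and window below 0.006 m and velocity of joint wheel between -0.05 and 0.05 rad/s and distance of green_filter from where it was at the start of the episode below 0.01 m), for 0.3 s.
2. the green filter has been lifted clear of the tray, held in the fingers (height (world z) of green_filter above 0.03 m and contact force between green_filter and the fingers above 0.5 N), for 0.2 s.
3. the green filter is down in the white pocket (within 6 mm of its floor) while still held in the fingers (x of green_filter in the frame of pocket between -0.005 and 0.005 m and y of green_filter in the frame of pocket between -0.005 and 0.005 m and z of green_filter in the frame of pocket below 0.006 m and contact force between green_filter and the fingers above 0.5 N), for 0.05 s.
At the end, for the whole second after the job is handed in: Green filter flat (0.06 rad) and at rest in the white pocket (underside within 3 mm of the floor, 5 mm of centre in x and y, lengthwise within 0.15 rad); pocket within 8 mm of the window centre, wheel at rest; orange and blue filters within 10 mm of where they lay in the tray (x of green_filter in the frame of pocket between -0.005 and 0.005 m and y of green_filter in the frame of pocket between -0.005 and 0.005 m and z of green_filter in the frame of pocket below 0.003 m and angle between green_filter's own z axis and vertical below 0.06 rad and angle between the x axis of green_filter and the x axis of pocket, either way round below 0.15 rad and horizontal distance between pocket and window below 0.008 m and linear speed of green_filter below 0.01 m/s and velocity of joint wheel between -0.05 and 0.05 rad/s and distance of each of orange_filter, blue_filter from where it was at the start of the episode below 0.01 m); the robot touches nothing.
It fails at once if another filter is pulled out of its tray pocket (moved over 20 mm) (distance of any of orange_filter, blue_filter from where it was at the start of the episode above 0.02 m).
It fails at once if a bystander (coverslip box, dish, marker) is pushed more than 30 mm (distance of any of coverslip_box, coverslip_box_2, dish, marker from where it was at the start of the episode above 0.03 m).
It also fails if it takes over 70 s, if anything falls off the work surface, if the arm or the gripper's body presses on something with over 40 N, if the wrist force passes 120 N, or if a joint passes its speed limit or range.

## Working session

There is one attempt and no reset: what is moved stays moved. The work goes in short steps, Python scripts to look and compute and a tool call to move; the robot and the scene stay as the last step left them, time stands still between calls to the robot, and variables do not carry over. Pictures are saved under pics/ and viewed, and the job is handed in when it is done.

Besides the shell and the picture viewer there is one more tool, called after "Emit:" as name(argument=value, ...), one argument or row to a line, values as JSON. arm_command: Moves the arm, as the interface text tells. Its arguments: {"type":"object","properties":{"increments":{"type":"array"}},"required":["increments"]}

```bash
ls; mkdir -p pics
python3 - <<'E'
from plant import *
import cv2,json
print(state())
for n in ("scene","side","wrist"):
    d=get_image(n); cv2.imwrite(f"pics/{n}0.png",d["img"][:,:,::-1])
    print(n,d["fovy"],d["cx"],d["cy"],d["R"],d["t"])
E
```

```text
pics
{'time': 0.0, 'joint_positions': array([-1.11940871e+00,  3.53620792e-01,  1.63412793e+00, -5.02394198e-06,
        1.15517933e+00, -2.42501112e-03]), 'dq': array([-0.00069867,  0.00026819,  0.000233  ,  0.00098866,  0.00010233,
       -0.00025943]), 'effort': array([-1.47163715e-03, -5.93847835e+01, -3.34220016e+01,  6.97077205e-02,
        2.34192732e-02, -1.01137232e-04]), 'tcp_pos': array([ 0.27376963, -0.56130915,  0.21388343]), 'orientation': array([-1.56978152,  1.56946093,  2.0256258 ]), 'force': array([ 0.67976457,  0.78808201, -0.11668832]), 'ft_torque': array([-1.30164278e-02, -7.91225986e-03,  9.17330416e-05]), 'finger_gap': 0.09178645605546233}
scene 53.02901728495598 316.82523135865523 195.5744858765234 [[ 0.80123503 -0.59826336 -0.01016736]
 [-0.27763958 -0.35667413 -0.89202008]
 [ 0.5300365   0.7175406  -0.4518814 ]] [-0.37472712  0.22727604  0.73307503]
side 46.16234862745685 317.74862333054915 193.37497396002595 [[ 9.99997566e-01 -1.07976735e-03 -1.92415516e-03]
 [-2.17599745e-03 -6.26936120e-01 -7.79067626e-01]
 [-3.65110582e-04  7.79069917e-01 -6.26936944e-01]] [-0.51292652  0.11068671  1.05192331]
wrist 65.70646984690485 318.27113653450044 200.71814074230937 [[ 4.38741898e-01 -8.98612830e-01 -7.27564199e-04]
 [-8.73564181e-01 -4.26701612e-01  2.34118254e-01]
 [-2.10692119e-01 -1.02081913e-01 -9.72207855e-01]] [-0.62470442 -0.02666192  0.3887558 ]
```

View pics/scene0.png

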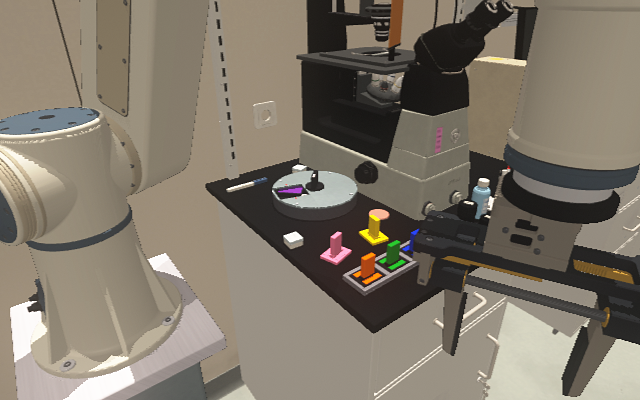

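View pics/side0.png

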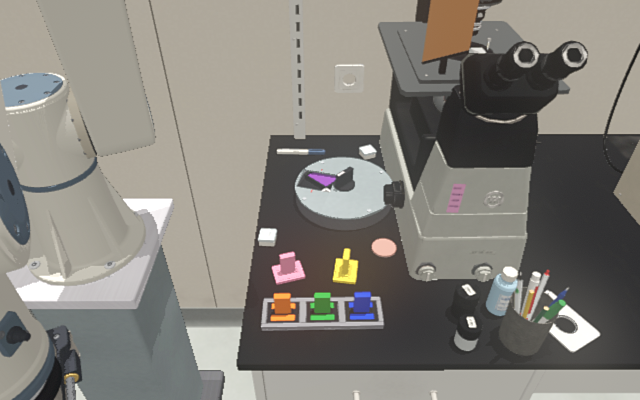

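View pics/wrist0.png

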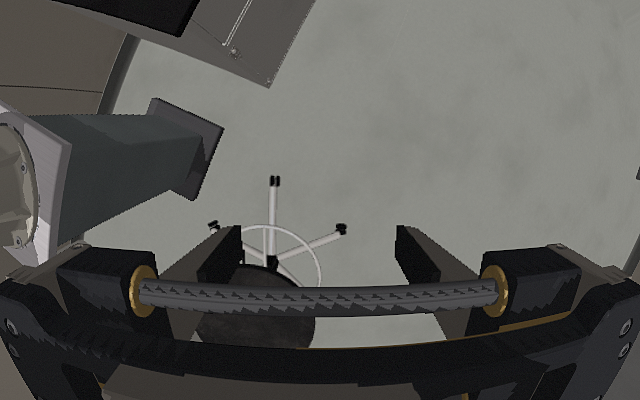

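The scene has fins at these side-view pixels: orange (283,305), green (323,305) and blue (362,305) in the tray, and pink (288,268) and yellow (346,268) look-alikes outside it. The one I want is the green in the middle tray pocket. I'll check it in a close crop.

Run:
```python
import cv2
a=cv2.imread("pics/side0.png")
cv2.imwrite("pics/c_tray.png",cv2.resize(a[280:335,255:390],None,fx=5.9,fy=5.9,interpolation=cv2.INTER_CUBIC))
cv2.imwrite("pics/c_wheel.png",cv2.resize(a[145:235,285:410],None,fx=6,fy=6,interpolation=cv2.INTER_CUBIC))
```

```text
(no output)
```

View pics/c_tray.png

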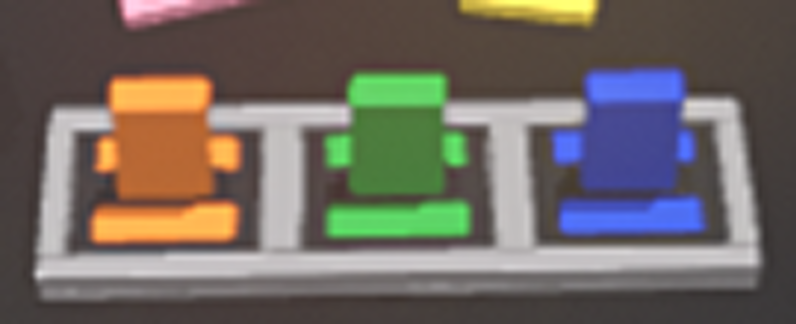

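View pics/c_wheel.png

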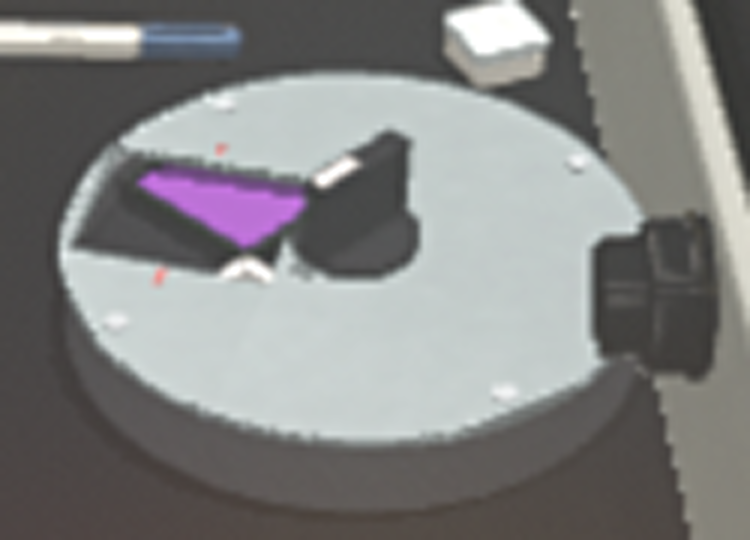

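Confirmed: green sits in the middle tray pocket. The violet pocket is partly in the window, and a corner of the white pocket shows at crop pixel (245,268).

```bash
cat > h.py <<'E'
import numpy as np, cv2
from plant import *
def load(n):
    d=get_image(n); return d
def ray(d,px,fish=False):
    f=200/np.tan(np.radians(d["fovy"])/2)
    u=(np.array(px,float)-[d["cx"],d["cy"]])
    if fish:
        r=np.hypot(*u); th=r/f
        v=np.array([u[0]/r*np.sin(th),u[1]/r*np.sin(th),np.cos(th)]) if r>1e-9 else np.array([0,0,1.])
    else: v=np.array([u[0]/f,u[1]/f,1])
    R=np.array(d["R"]);t=np.array(d["t"])
    return -R.T@t, R.T@v
def onz(d,px,z,fish=False):
    c,v=ray(d,px,fish); return c+v*(z-c[2])/v[2]
def proj(d,X,fish=False):
    f=200/np.tan(np.radians(d["fovy"])/2)
    p=np.array(d["R"])@np.array(X)+np.array(d["t"])
    if fish:
        r=np.hypot(p[0],p[1]); th=np.arctan2(r,p[2]); k=f*th/max(r,1e-9)
    else: k=f/p[2]
    return np.array([d["cx"]+k*p[0],d["cy"]+k*p[1]])
E
python3 - <<'E'
from h import *
from scipy.optimize import least_squares
d=load("side")
c=lambda p,s,o:((p[0]+.5)/s-.5+o[0],(p[1]+.5)/s-.5+o[1])
T=lambda p:c(p,5.9,(255,280)); W=lambda p:c(p,6,(285,145))
np.set_printoptions(precision=4,suppress=True)
for p in [(52,107),(738,98),(760,258),(38,272)]: print("tray",onz(d,T(p),.013))
for n,p in dict(or_=(160,95),gr=(398,90),bl=(634,86)).items():print(n,onz(d,T(p),.061))
P=np.array([onz(d,W(p),.04) for p in [(60,240),(118,150),(345,73),(520,112),(600,165),(300,437),(450,433),(100,330),(560,405)]])
r=least_squares(lambda q:np.hypot(P[:,0]-q[0],P[:,1]-q[1])-q[2],[.6,.3,.12]);print(r.x,r.fun)
for p in [(221,149),(160,275)]: print("mark",onz(d,W(p),.04))
for p in [(318,185),(357,160),(395,133)]: print("knob",onz(d,W(p),.082))
for n,p in dict(box1=(268,237),box2=(367,152),pink=(288,255),yel=(346,252),dish=(384,247),mic=(393,193)).items(): print(n,onz(d,p,.02))
E
```

```text
tray [ 0.4068 -0.1654  0.013 ]
tray [ 0.6338 -0.1623  0.013 ]
tray [ 0.6341 -0.2252  0.013 ]
tray [ 0.4082 -0.2298  0.013 ]
or_ [ 0.4469 -0.1992  0.061 ]
gr [ 0.5207 -0.1975  0.061 ]
bl [ 0.5941 -0.1961  0.061 ]
[0.5783 0.1564 0.1203] [ 0.0017 -0.0009  0.0031 -0.0011 -0.0025  0.0006 -0.001  -0.0028  0.0029]
mark [0.5226 0.2228 0.04  ]
mark [0.4975 0.1365 0.04  ]
knob [0.5601 0.1404 0.082 ]
knob [0.5763 0.1571 0.082 ]
knob [0.5924 0.1755 0.082 ]
box1 [ 0.4031 -0.0034  0.02  ]
box2 [0.6495 0.3319 0.02  ]
pink [ 0.4499 -0.058   0.02  ]
yel [ 0.5731 -0.0496  0.02  ]
dish [ 0.6558 -0.035   0.02  ]
mic [0.6986 0.1507 0.02  ]
```

```bash
cat >> h.py <<'E'
from scipy.spatial.transform import Rotation as Ro
def rel(target=None,yaw=None):
    """tool-frame shift (cm) to TCP target, and turn about tool x to put jaw axis (tool y) at world angle yaw (mod pi)"""
    s=state(); R=Ro.from_euler('xyz',s["orientation"]).as_matrix()
    a=np.arctan2(R[1,1],R[0,1])
    print("t",round(s["time"],2),"tcp",s["tcp_pos"].round(4),"toolx",R[:,0].round(3),"tooly deg",np.degrees(a).round(2),"q6",s["joint_positions"][5].round(3),"F",s["force"].round(1),"gap",round(s["finger_gap"],4))
    if target is not None: print("shift cm",(R.T@(np.array(target)-s["tcp_pos"])*100).round(2))
    if yaw is not None:
        # tool x down: turning +about tool x decreases world angle
        e=(np.radians(yaw)-a+np.pi/2)%np.pi-np.pi/2
        print("turn about tool x",(e*np.sign(R[2,0])).round(4), "or",((e-np.sign(e)*np.pi)*np.sign(R[2,0])).round(4))
E
python3 -c "
from h import *
rel([.50,.10,.30],136)"
```

```text
t 0.2 tcp [ 0.2738 -0.5615  0.2141] toolx [-0.     0.001 -1.   ] tooly deg -64.0 q6 -0.002 F [-0.2  0.7 -0.2] gap 0.0918
shift cm [ -8.54 -49.55 -49.32]
turn about tool x -0.3491 or 2.7925
```

Emit:
arm_command(
  increments=[
    [[-0.47,-2.75,-2.74],0,0],
    [[-0.47,-2.75,-2.74],0,0],
    [[-0.47,-2.75,-2.74],0,0],
    [[-0.47,-2.75,-2.74],0,0],
    [[-0.47,-2.75,-2.74],0,0],
    [[-0.47,-2.75,-2.74],0,0],
    [[-0.47,-2.75,-2.74],0,0],
    [[-0.47,-2.75,-2.74],0,0],
    [[-0.47,-2.75,-2.74],0,0],
    [[-0.47,-2.75,-2.74],0,0],
    [[-0.47,-2.75,-2.74],0,0],
    [[-0.47,-2.75,-2.74],0,0],
    [[-0.47,-2.75,-2.74],0,0],
    [[-0.47,-2.75,-2.74],0,0],
    [[-0.47,-2.75,-2.74],0,0],
    [[-0.47,-2.75,-2.74],0,0],
    [[-0.47,-2.75,-2.74],0,0],
    [[-0.47,-2.75,-2.74],0,0],
    [[0,0,0],-0.1,0],
    [[0,0,0],-0.1,0],
  ],
)

```text
time: 1.87
tcp_pos: [0.5007, 0.1016, 0.2992]
orientation: [-2.573, 1.571, 1.23]
force: [-0.6, 0.4, 0.0]
finger_gap: 0.0922
```

Run:
```python
from h import *
d=load("wrist"); cv2.imwrite("pics/w1.png",d["img"][:,:,::-1])
import pickle; pickle.dump(d,open("w1.pkl","wb"))
rel([.578,.156,.15],136)
```

```text
t 1.92 tcp [0.5003 0.1007 0.299 ] toolx [-0.001 -0.    -1.   ] tooly deg -51.72 q6 1.098 F [-1.   0.9 -0.4] gap 0.0919
shift cm [14.89  0.47 -9.54]
turn about tool x -0.1348 or 3.0068
```

View pics/w1.png

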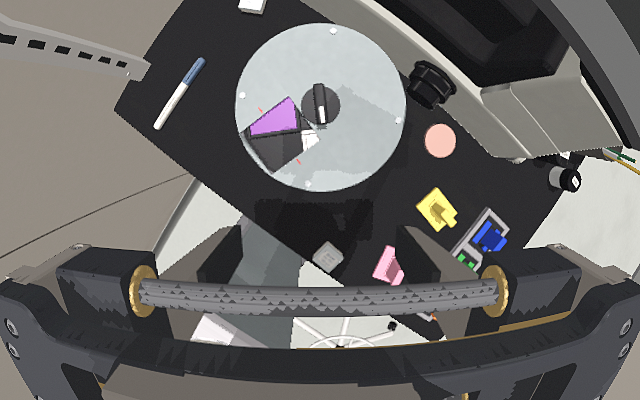

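Run:
```python
import cv2
a=cv2.imread("pics/w1.png")
cv2.imwrite("pics/w1c.png",cv2.resize(a[80:180,230:350],None,fx=6,fy=6,interpolation=cv2.INTER_CUBIC))
```

```text
(no output)
```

View pics/w1c.png

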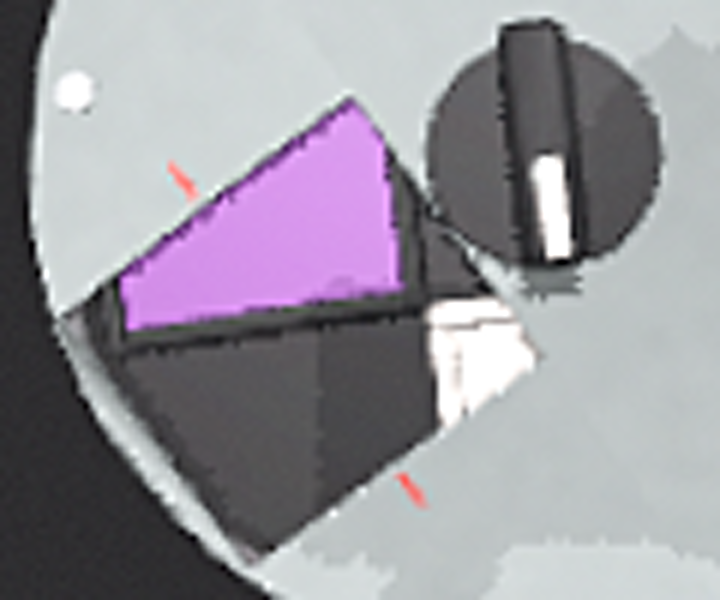

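Run:
```python
from h import *
from scipy.optimize import least_squares
import pickle
np.set_printoptions(precision=4,suppress=True)
d=pickle.load(open("w1.pkl","rb"))
W=lambda p:((p[0]+.5)/6-.5+230,(p[1]+.5)/6-.5+80)
g=lambda p,z:onz(d,W(p),z,True)[:2]
C=np.array([g(p,.04) for p in [(350,97),(540,357),(258,563),(65,318)]]);print("corners",C,"sizes",[np.hypot(*(C[i]-C[(i+1)%4])) for i in range(4)],"ctr",C.mean(0))
# fit rect: order: (+x,+y),( +x,-y),(-x,-y),(-x,+y) rel window
L=np.array([[.043,.038],[.043,-.038],[-.043,-.038],[-.043,.038]])
def f(q):
    c,s=np.cos(q[2]),np.sin(q[2]);return (L@np.array([[c,s],[-s,c]])+q[:2]-C).ravel()
r=least_squares(f,[.51,.18,-.3]);q=r.x;print("win",q,np.degrees(q[2]),r.fun)
print("axis",q[:2]+.07*np.array([np.cos(q[2]),np.sin(q[2])]))
M=[g((183,180),.04),g((412,490),.04)];print("marks",M,np.mean(M,0),np.degrees(np.arctan2(*(M[0]-M[1])[::-1]))-90)
P=np.array([onz(d,p,.04,True)[:2] for p in [(236,105),(260,45),(320,22),(380,45),(407,110),(390,155),(340,190),(270,170)]])
r=least_squares(lambda q:np.hypot(P[:,0]-q[0],P[:,1]-q[1])-q[2],[.6,.3,.12]);print("cover",r.x,r.fun)
a,b=g((547,157),.082),g((557,258),.082);print("line",a,b,np.degrees(np.arctan2(*(b-a)[::-1])))
B=np.array([g(p,.082) for p in [(502,25),(562,22),(582,260),(530,267)]]);print("bar",B,B.mean(0))
```

```text
corners [[0.5621 0.2017]
 [0.5409 0.1302]
 [0.4626 0.153 ]
 [0.4814 0.2245]] sizes [np.float64(0.0745642007425956), np.float64(0.08157398241351299), np.float64(0.07391765200914979), np.float64(0.08386287556151378)] ctr [0.5118 0.1774]
win [ 0.5118  0.1774 -0.2767] -15.853158751423953 [ 0.0014  0.0005  0.0018 -0.0011 -0.0026 -0.0005 -0.0006  0.0011]
axis [0.5791 0.1582]
marks [array([0.5238, 0.2211]), array([0.4984, 0.1347])] [0.5111 0.1779] -16.361470019008834
cover [0.5813 0.1579 0.12  ] [-0.0002  0.0022 -0.0007 -0.0007  0.     -0.001   0.0033 -0.003 ]
line [0.5758 0.1558] [0.5605 0.1412] -136.47500714035303
bar [[0.5921 0.1802]
 [0.6002 0.1709]
 [0.5633 0.1369]
 [0.5556 0.1444]] [0.5778 0.1581]
```

Emit:
arm_command(
  increments=[
    [[2,0,0],-0.1,0],
    [[3,0,-3],0,0],
    [[3,0,-3],0,0],
    [[3,0,-3],0,0],
    [[0,0,0],0,0],
    [[0,0,0],0,0],
  ],
)

```text
time: 2.42
tcp_pos: [0.5638, 0.1599, 0.1883]
orientation: [-0.469, 1.566, -2.858]
force: [0.1, 0.5, 0.9]
finger_gap: 0.0917
```

Run:
```python
from h import *
rel([.579,.158,.052],134.2)
```

```text
t 2.42 tcp [0.5638 0.1599 0.1883] toolx [-0.005 -0.001 -1.   ] tooly deg -46.88 q6 1.092 F [0.1 0.5 0.9] gap 0.0917
shift cm [13.62  1.21 -1.04]
turn about tool x -0.0188 or 3.1228
```

Emit:
arm_command(
  increments=[
    [[1.5,0.6,-0.52],-0.019,0],
    [[2.5,0.6,-0.52],0,0],
    [[2,0,0],0,0],
    [[0,0,0],0,0],
    [[0,0,0],0,0],
  ],
)

```text
time: 2.83
tcp_pos: [0.58, 0.1576, 0.1318]
orientation: [-0.362, 1.57, -2.732]
force: [0.2, 1.2, -0.3]
finger_gap: 0.092
```

Run:
```python
from h import *
rel([.579,.158,.052],134.2)
for n in ("wrist","side"):
    d=load(n); cv2.imwrite(f"pics/{n}2.png",d["img"][:,:,::-1])
print(proj(d,[.579,.158,.082]))
```

```text
t 2.83 tcp [0.58   0.1576 0.1318] toolx [-0. -0. -1.] tooly deg -45.81 q6 1.062 F [ 0.2  1.2 -0.3] gap 0.092
shift cm [ 7.98 -0.1   0.03]
turn about tool x -0.0002 or 3.1414
[345.21433311 171.01902229]
```

View pics/wrist2.png

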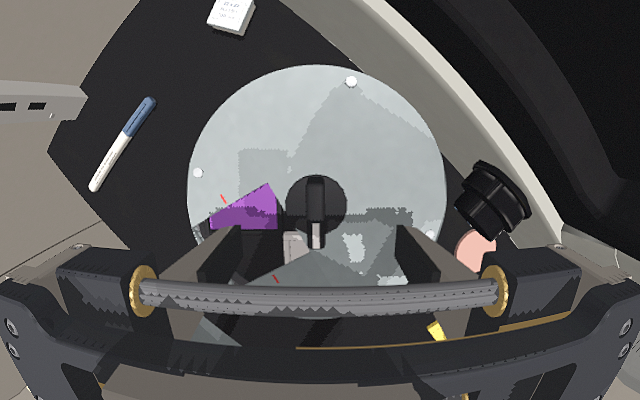

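View pics/side2.png

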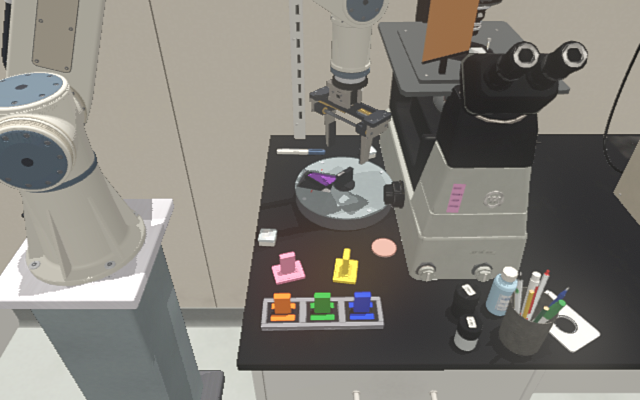

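Emit:
arm_command(
  increments=[
    [[2.5,0,0],0,0],
    [[2.5,0,0],0,0],
    [[2,0,0],0,0],
    [[0.9,0,0],0,0],
    [[0,0,0],0,0],
    [[0,0,0],0,1],
    [[0,0,0],0,1],
    [[0,0,0],0,1],
    [[0,0,0],0,1],
    [[0,0,0],0,1],
    [[0,0,0],0,1],
    [[0,0,0],0,1],
    [[0,0,0],0,1],
    [[0,0,0],0,1],
    [[0,0,0],0,1],
  ],
)

```text
time: 4.18
tcp_pos: [0.5805, 0.1584, 0.0517]
orientation: [-0.789, 1.571, 3.125]
force: [-0.0, -0.3, 0.3]
finger_gap: 0.0277
```

Run:
```python
from h import *
rel([.579,.158,.052],73.8)
for n in ("wrist",):
    d=load(n); cv2.imwrite(f"pics/{n}3.png",d["img"][:,:,::-1])
```

```text
t 4.18 tcp [0.5805 0.1584 0.0517] toolx [-0.  0. -1.] tooly deg -45.72 q6 1.062 F [-0.  -0.3  0.3] gap 0.0277
shift cm [-0.03 -0.07  0.13]
turn about tool x 1.0555 or -2.0861
```

View pics/wrist3.png

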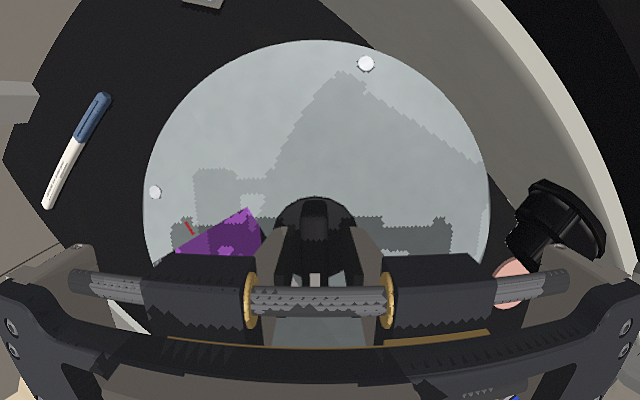

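Emit:
arm_command(
  increments=[
    [[0,0,0],0,1],
    [[0,0,0],0,1],
    [[0,0,0],0,1],
    [[0,0,0],0,1],
    [[0,0,0],0,1],
    [[0,0,0],0,1],
  ],
)

```text
time: 4.73
tcp_pos: [0.5792, 0.1598, 0.0517]
orientation: [-1.409, 1.568, 2.504]
force: [-5.6, 8.3, 3.2]
finger_gap: 0.0137
```

Emit:
arm_command(
  increments=[
    [[0,-0.2,0],0,1],
    [[0,0,0],0,1],
    [[0,0,0],0,1],
  ],
)

```text
time: 4.98
tcp_pos: [0.5792, 0.1598, 0.0517]
orientation: [3.007, 1.571, 0.638]
force: [1.3, 0.5, -1.8]
finger_gap: 0.0139
```

Run:
```python
from h import *
rel([.579,.158,.052],73.8)
```

```text
t 4.98 tcp [0.5792 0.1598 0.0517] toolx [ 0.  0. -1.] tooly deg -45.72 q6 1.065 F [ 1.3  0.5 -1.8] gap 0.0139
shift cm [-0.03  0.12  0.14]
turn about tool x 1.0555 or -2.0861
```

Emit:
arm_command(
  increments=[
    [[0,0,0],0.06,1],
    [[0,0,0],0.1,1],
    [[0,0,0],0.1,1],
    [[0,0,0],0.1,1],
    [[0,0,0],0.1,1],
    [[0,0,0],0.1,1],
    [[0,0,0],0.1,1],
    [[0,0,0],0.1,1],
    [[0,0,0],0.1,1],
    [[0,0,0],0.1,1],
    [[0,0,0],0.095,1],
    [[0,0,0],0,1],
    [[0,0,0],0,1],
    [[0,0,0],0,1],
    [[0,0,0],0,1],
  ],
)

```text
time: 6.23
tcp_pos: [0.5795, 0.1584, 0.0517]
orientation: [2.044, 1.569, -1.38]
force: [2.2, -8.5, -0.8]
finger_gap: 0.0138
```

Run:
```python
from h import *
rel([.579,.158,.052],73.8)
import pickle
for n in ("side","wrist","scene"):
    d=load(n); cv2.imwrite(f"pics/{n}4.png",d["img"][:,:,::-1]); pickle.dump(d,open(n+"4.pkl","wb"))
a=cv2.imread("pics/side4.png")
cv2.imwrite("pics/c4.png",cv2.resize(a[145:235,285:410],None,fx=6,fy=6,interpolation=cv2.INTER_CUBIC))
```

```text
t 6.23 tcp [0.5795 0.1584 0.0517] toolx [ 0.    -0.002 -1.   ] tooly deg -106.17 q6 2.12 F [ 2.2 -8.5 -0.8] gap 0.0138
shift cm [-0.03  0.05  0.04]
turn about tool x 0.0006 or -3.141
```

View pics/c4.png

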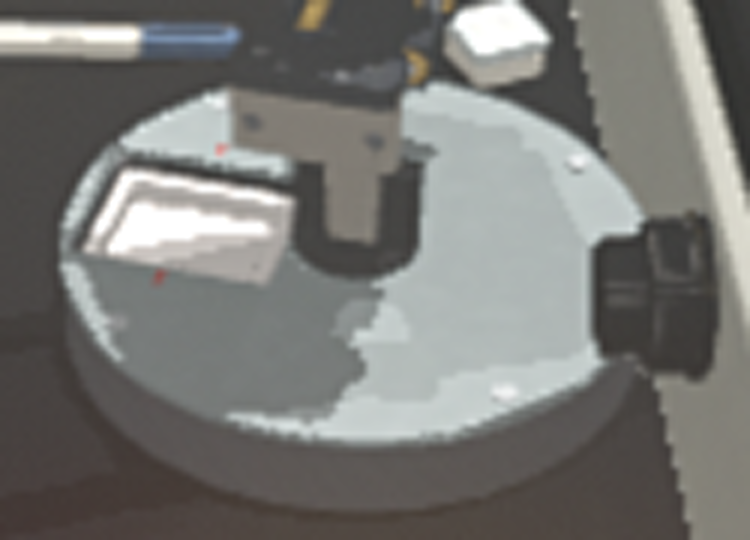

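View pics/wrist4.png

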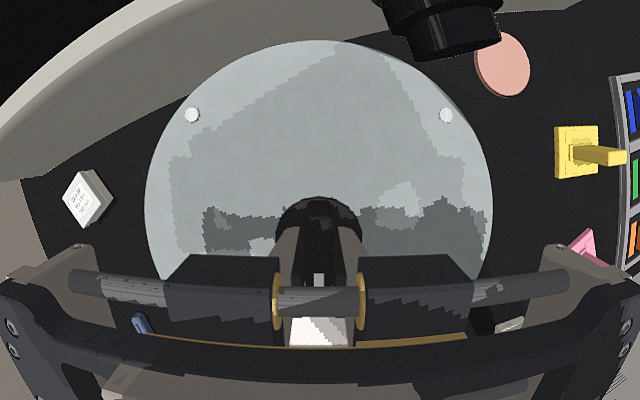

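Emit:
arm_command(
  increments=[
    [[0,0.17,0],0,1],
    [[0,0,0],0,1],
    [[0,0,0],0,1],
  ],
)

```text
time: 6.63
tcp_pos: [0.5795, 0.1583, 0.0517]
orientation: [-2.541, 1.569, 0.318]
force: [6.1, 1.2, -6.9]
finger_gap: 0.0141
```

Run:
```python
from h import *
rel([.579,.158,.052],73.8)
```

```text
t 6.63 tcp [0.5795 0.1583 0.0517] toolx [ 0.002  0.001 -1.   ] tooly deg -106.18 q6 2.117 F [ 6.1  1.2 -6.9] gap 0.0141
shift cm [-0.03  0.04  0.04]
turn about tool x 0.0003 or -3.1413
```

Emit:
arm_command(
  increments=[
    [[0,0,0],0,0.6],
    [[0,0,0],0,0.6],
    [[0,0,0],0,0.6],
    [[0,0,0],0,0.6],
    [[-1,0,0],0,0.6],
    [[-3,0,0],0,0.6],
    [[-4,0,0],0,0.6],
    [[-4,0,0],0,0.6],
    [[-4,0,0],0,0.6],
    [[-2,0,3.5],0,0.6],
    [[-2,0,3.5],0,0.6],
    [[0,0,3.5],0,0.6],
    [[0,0,3.5],0,0.6],
    [[0,0,0],0,0.6],
    [[0,0,0],0,0.6],
  ],
)

```text
time: 7.88
tcp_pos: [0.4431, 0.1975, 0.253]
orientation: [-2.464, 1.569, 0.397]
force: [1.2, 0.1, 0.3]
finger_gap: 0.0368
```

Run:
```python
from h import *
rel([.579,.158,.052],73.8)
import pickle
for n in ("wrist",):
    d=load(n); cv2.imwrite(f"pics/{n}5.png",d["img"][:,:,::-1]); pickle.dump(d,open(n+"5.pkl","wb"))
print(proj(d,[.512,.178,.04],True))
```

```text
t 7.88 tcp [0.4431 0.1975 0.253 ] toolx [ 0.001  0.001 -1.   ] tooly deg -106.06 q6 2.267 F [1.2 0.1 0.3] gap 0.0368
shift cm [ 20.12   0.06 -14.13]
turn about tool x 0.0025 or -3.1391
[317.99775077 122.82114302]
```

View pics/wrist5.png

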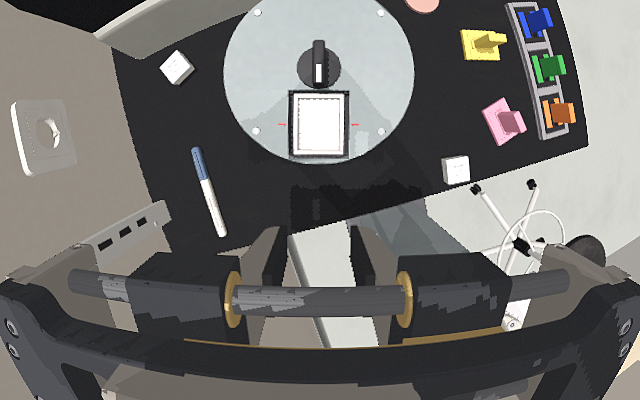

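Run:
```python
import cv2
a=cv2.imread("pics/wrist5.png")
cv2.imwrite("pics/w5c.png",cv2.resize(a[80:170,270:370],None,fx=6.6,fy=6.6,interpolation=cv2.INTER_CUBIC))
```

```text
(no output)
```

View pics/w5c.png

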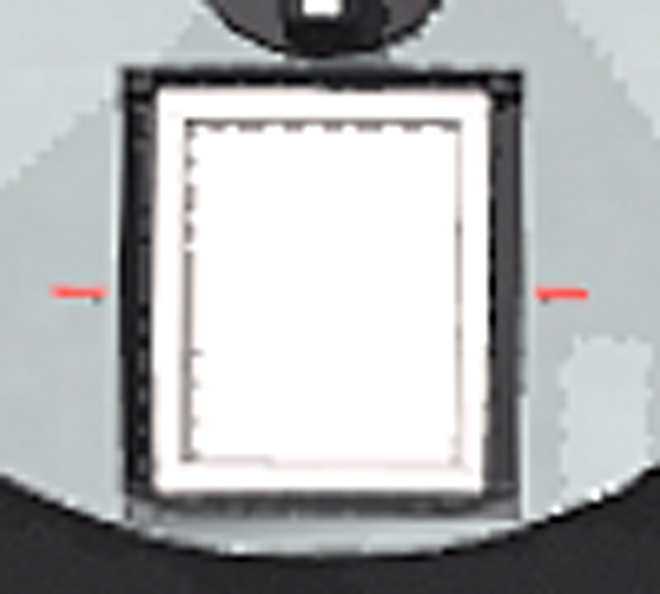

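Run:
```python
from h import *
import pickle
np.set_printoptions(precision=4,suppress=True)
d=pickle.load(open("wrist5.pkl","rb"))
W=lambda p:((p[0]+.5)/6.6-.5+270,(p[1]+.5)/6.6-.5+80)
g=lambda p,z:onz(d,W(p),z,True)[:2]
y=np.radians(-16.2);ex=np.array([np.cos(y),np.sin(y)]);ey=np.array([-ex[1],ex[0]])
for n,pts,z in [("win",[(124,70),(521,70),(524,520),(126,518)],.04),("floor",[(187,124),(459,121),(458,464),(188,464)],.02),("rimouter",[(158,88),(490,90),(485,494),(155,492)],.032),("marks",[(105,292),(537,293)],.04)]:
    C=np.array([g(p,z) for p in pts]); m=C.mean(0)
    print(n,m,"axis",m+.07*ex,[np.hypot(*(C[i]-C[i-1])).round(4) for i in range(len(C))])
    e=C[0]-C[1]; print("  top edge yaw",np.degrees(np.arctan2(e[1],e[0]))-90)
    if len(C)==4:
        e=C[3]-C[2]; print("  bot edge yaw",np.degrees(np.arctan2(e[1],e[0]))-90)
        for i,j in((0,3),(1,2)):
            e=C[i]-C[j]; print("  side yaw",np.degrees(np.arctan2(e[1],e[0])))
```

```text
win [0.5105 0.1776] axis [0.5777 0.1581] [np.float64(0.0845), np.float64(0.0736), np.float64(0.0849), np.float64(0.0749)]
  top edge yaw -16.03713945051237
  bot edge yaw -16.31127341388097
  side yaw -16.16616507593018
  side yaw -15.260991557586141
floor [0.5108 0.1777] axis [0.5781 0.1582] [np.float64(0.0673), np.float64(0.053), np.float64(0.0679), np.float64(0.0532)]
  top edge yaw -15.386268823451857
  bot edge yaw -16.027184605872577
  side yaw -16.131290123427622
  side yaw -15.936206840417602
rimouter [0.5112 0.1778] axis [0.5785 0.1582] [np.float64(0.0777), np.float64(0.0627), np.float64(0.0777), np.float64(0.0632)]
  top edge yaw -16.381395443345724
  bot edge yaw -16.384951506020613
  side yaw -16.77608286827604
  side yaw -16.419505787222445
marks [0.511 0.178] axis [0.5782 0.1585] [np.float64(0.0804), np.float64(0.0804)]
  top edge yaw -16.173393586557992
```

The white pocket now shows centred: its floor centre is (0.5108, 0.1777), against the window at (0.5105, 0.1776). Next is the tray.

Emit:
arm_command(
  increments=[
    [[0,0,0],-0.1,0.5],
    [[0,0,0],-0.1,0.5],
    [[0,0,0],-0.095,0.5],
    [[0,3.94,0.4],0,0.5],
    [[0,3.94,0.4],0,0.5],
    [[0,3.94,0.4],0,0.5],
    [[0,3.94,0.4],0,0.5],
    [[0,3.94,0.4],0,0.5],
    [[0,3.94,0.4],0,0.5],
    [[0,3.94,0.4],0,0.5],
    [[0,3.94,0.4],0,0.5],
    [[0,3.94,0.4],0,0.5],
    [[0,3.94,0.4],0,0.5],
    [[0,0,0],0,0.5],
    [[0,0,0],0,0.5],
  ],
)

```text
time: 9.18
tcp_pos: [0.4093, -0.2002, 0.2518]
orientation: [0.701, 1.571, -2.433]
force: [0.5, 0.5, -0.3]
finger_gap: 0.046
```

Run:
```python
from h import *
rel([.5207,-.197,.2],91)
import pickle
for n in ("wrist",):
    d=load(n); cv2.imwrite(f"pics/{n}6.png",d["img"][:,:,::-1]); pickle.dump(d,open(n+"6.pkl","wb"))
c=proj(d,[.5207,-.197,.02],True);print(c); x,y=int(c[0]),int(c[1])
x0,y0=max(x-70,0),max(y-50,0);print(x0,y0)
cv2.imwrite("pics/w6c.png",cv2.resize(d["img"][y0:y0+100,x0:x0+140,::-1],None,fx=5.6,fy=5.6,interpolation=cv2.INTER_CUBIC))
```

```text
t 9.18 tcp [ 0.4093 -0.2002  0.2518] toolx [-0. -0. -1.] tooly deg -89.56 q6 1.105 F [ 0.5  0.5 -0.3] gap 0.046
shift cm [  5.18  -0.24 -11.14]
turn about tool x -0.0098 or 3.1318
[316.16794117  92.28164116]
246 42
```

View pics/wrist6.png

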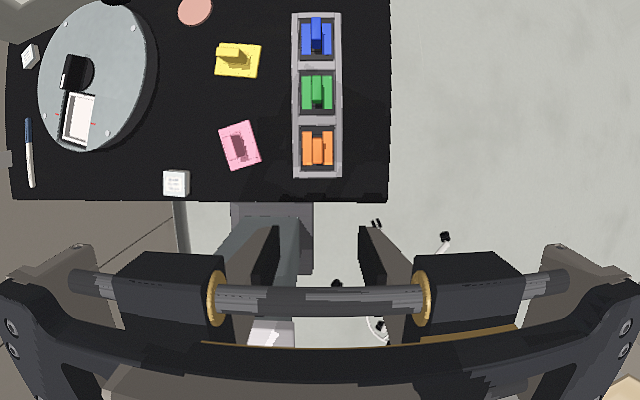

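View pics/w6c.png

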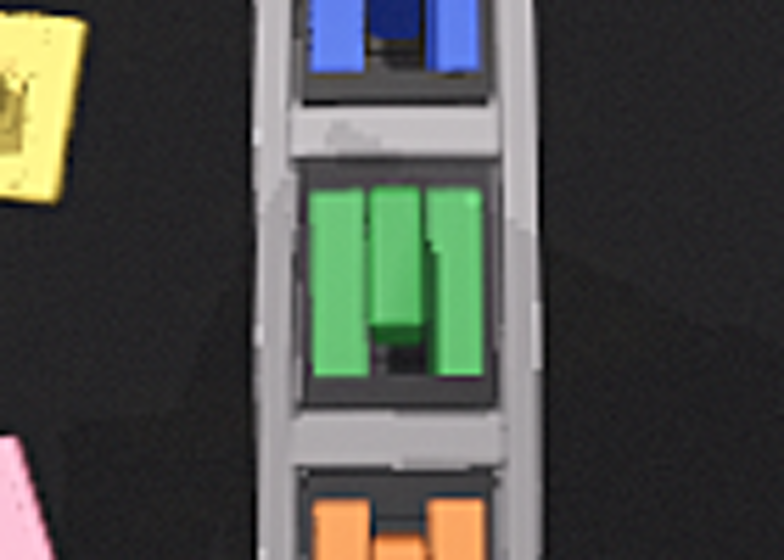

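Run:
```python
from h import *
import pickle
np.set_printoptions(precision=4,suppress=True)
d=pickle.load(open("wrist6.pkl","rb"))
W=lambda p:((p[0]+.5)/5.6-.5+246,(p[1]+.5)/5.6-.5+42)
g=lambda p,z:onz(d,W(p),z,True)[:2]
F=np.array([g(p,.061) for p in [(371,187),(420,187),(422,326),(369,327)]]);print("fin",F,F.mean(0))
S=np.array([g(p,.013) for p in [(311,192),(481,190),(484,375),(313,376)]]);print("strips",S,S.mean(0),np.degrees(np.arctan2(*((S[0]-S[3]))[::-1])),np.degrees(np.arctan2(*((S[1]-S[2]))[::-1])))
f=lambda p,z:onz(d,p,z,True)[:2]
T=np.array([f(p,.013) for p in [(293,13),(336,13),(342,177),(293,177)]]);print("tray",T,T.mean(0))
for i,j in((0,3),(1,2)): print(np.degrees(np.arctan2(*((T[i]-T[j]))[::-1])))
```

```text
fin [[ 0.5366 -0.1922]
 [ 0.5366 -0.2022]
 [ 0.5072 -0.2029]
 [ 0.5069 -0.192 ]] [ 0.5218 -0.1973]
strips [[ 0.5436 -0.1772]
 [ 0.5443 -0.2167]
 [ 0.5001 -0.2178]
 [ 0.4996 -0.178 ]] [ 0.5219 -0.1974] 1.0593933914252445 1.374025638792769
tray [[ 0.6335 -0.1651]
 [ 0.6337 -0.2224]
 [ 0.4093 -0.2323]
 [ 0.4088 -0.1668]] [ 0.5213 -0.1966]
0.42989844231547975
2.5381069252338535
```

Emit:
arm_command(
  increments=[
    [[1,0,-3.0],-0.01,0.5],
    [[2,-0.1,-3.0],0,0.5],
    [[3,-0.1,-3.0],0,0.5],
    [[3,-0.1,-2.1],0,0.5],
    [[3.2,0,0],0,0.5],
    [[3,0,0],0,0.5],
    [[0,0,0],0,0.5],
    [[0,0,0],0,0.5],
  ],
)

```text
time: 9.9
tcp_pos: [0.5189, -0.1906, 0.0994]
orientation: [-0.415, 1.567, 2.751]
force: [0.0, 0.4, 0.3]
finger_gap: 0.0459
```

Run:
```python
from h import *
rel([.5214,-.1972,.030],91)
import pickle
for n in ("wrist","side"):
    d=load(n); cv2.imwrite(f"pics/{n}7.png",d["img"][:,:,::-1]); pickle.dump(d,open(n+"7.pkl","wb"))
a=d["img"][240:340,255:390,::-1]; cv2.imwrite("pics/s7c.png",cv2.resize(a,None,fx=5.5,fy=5.5))
```

```text
t 9.9 tcp [ 0.5189 -0.1906  0.0994] toolx [-0.003  0.001 -1.   ] tooly deg -88.6 q6 1.191 F [0.  0.4 0.3] gap 0.0459
shift cm [ 6.94  0.68 -0.25]
turn about tool x 0.007 or -3.1346
```

View pics/wrist7.png

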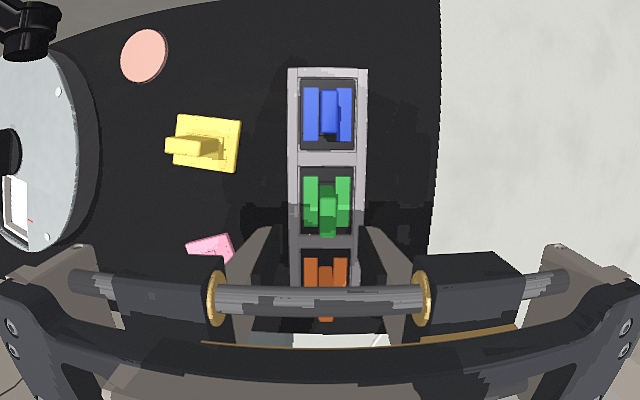

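View pics/s7c.png

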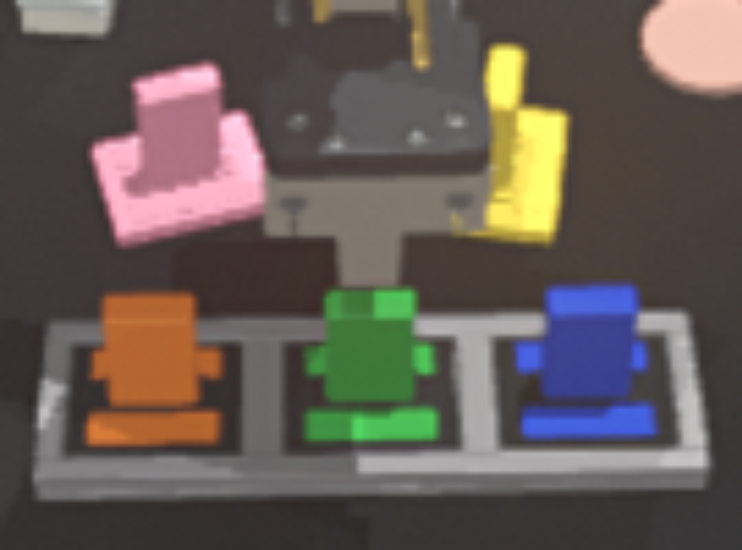

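Emit:
arm_command(
  increments=[
    [[0.5,0.68,-0.25],0.007,0.5],
    [[1,0,0],0,0.5],
    [[0,0,0],0,0.5],
    [[0,0,0],0,0.5],
  ],
)

```text
time: 10.33
tcp_pos: [0.5219, -0.199, 0.0853]
orientation: [-0.451, 1.57, 2.706]
force: [-0.4, 0.2, -0.5]
finger_gap: 0.0457
```

Run:
```python
from h import *
rel([.5214,-.1972,.030],91)
d=load("wrist"); cv2.imwrite("pics/w8.png",d["img"][:,:,::-1])
```

```text
t 10.33 tcp [ 0.5219 -0.199   0.0853] toolx [-0.  0. -1.] tooly deg -89.13 q6 1.189 F [-0.4  0.2 -0.5] gap 0.0457
shift cm [ 5.53 -0.18  0.05]
turn about tool x -0.0022 or 3.1394
```

View pics/w8.png

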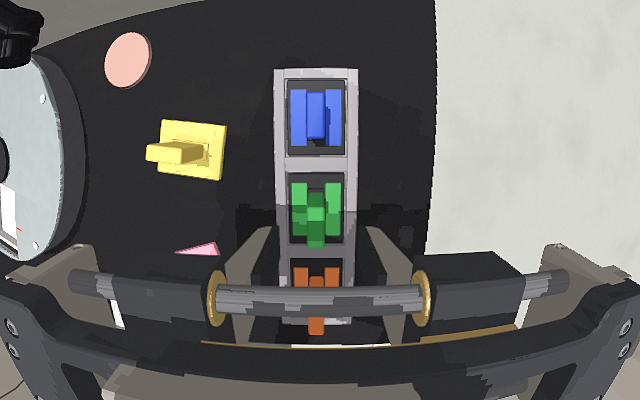

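Emit:
arm_command(
  increments=[
    [[1.5,-0.18,0.03],0,0.5],
    [[2,0,0],0,0.5],
    [[1.5,0,0],0,0.5],
    [[0.5,0,0],0,0.5],
    [[0,0,0],0,0.5],
    [[0,0,0],0,0.5],
  ],
)

```text
time: 10.88
tcp_pos: [0.5221, -0.1972, 0.0307]
orientation: [3.02, 1.571, -0.106]
force: [-0.1, 0.5, -0.5]
finger_gap: 0.046
```

Run:
```python
from h import *
rel([.5214,-.1972,.030],91)
```

```text
t 10.88 tcp [ 0.5221 -0.1972  0.0307] toolx [ 0. -0. -1.] tooly deg -89.1 q6 1.191 F [-0.1  0.5 -0.5] gap 0.046
shift cm [0.07 0.   0.07]
turn about tool x -0.0017 or 3.1398
```

Emit:
arm_command(
  increments=[
    [[0,0,0],0,1],
    [[0,0,0],0,1],
    [[0,0,0],0,1],
    [[0,0,0],0,1],
    [[0,0,0],0,1],
    [[0,0,0],0,1],
    [[0,0,0],0,1],
    [[0,0,0],0,1],
    [[0,0,0],0,1],
    [[0,0,0],0,1],
  ],
)

```text
time: 11.72
tcp_pos: [0.5221, -0.1971, 0.0306]
orientation: [2.838, 1.57, -0.288]
force: [-0.4, 1.3, 6.0]
finger_gap: 0.0117
```

Run:
```python
from h import *
rel([.5214,-.1972,.030],91)
```

```text
t 11.72 tcp [ 0.5221 -0.1971  0.0306] toolx [ 0. -0. -1.] tooly deg -89.1 q6 1.191 F [-0.4  1.3  6. ] gap 0.0117
shift cm [0.06 0.01 0.07]
turn about tool x -0.0017 or 3.1399
```

Emit:
arm_command(
  increments=[
    [[-0.5,0,0],0,1],
    [[-1,0,0],0,1],
    [[-1.5,0,0],0,1],
    [[-2.5,0,0],0,1],
    [[-3.5,0,0],0,1],
    [[-3,0,0],0,1],
    [[0,0,0],0,1],
    [[0,0,0],0,1],
    [[0,0,0],0,1],
  ],
)

```text
time: 12.47
tcp_pos: [0.5215, -0.1969, 0.1502]
orientation: [-0.375, 1.57, 2.782]
force: [-0.3, 0.6, -1.1]
finger_gap: 0.0119
```

Run:
```python
from h import *
rel([.45,-.0,.150],74)
import pickle
for n in ("wrist","side"):
    d=load(n); cv2.imwrite(f"pics/{n}9.png",d["img"][:,:,::-1]); pickle.dump(d,open(n+"9.pkl","wb"))
a=d["img"][220:340,255:390,::-1]; cv2.imwrite("pics/s9c.png",cv2.resize(a,None,fx=4.9,fy=4.9))
```

```text
t 12.47 tcp [ 0.5215 -0.1969  0.1502] toolx [-0.  0. -1.] tooly deg -89.09 q6 1.191 F [-0.3  0.6 -1.1] gap 0.0119
shift cm [  0.02 -19.8    6.83]
turn about tool x 0.2951 or -2.8465
```

View pics/wrist9.png

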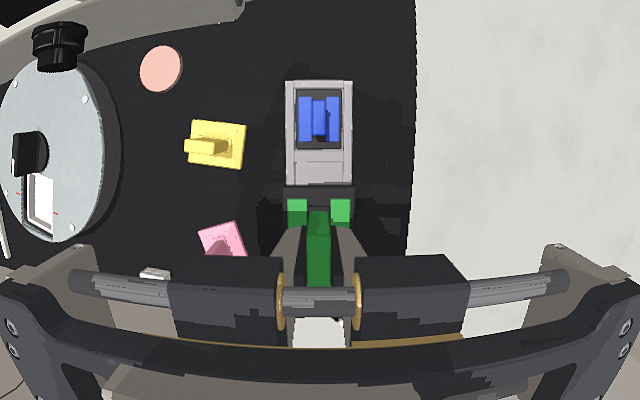

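View pics/s9c.png

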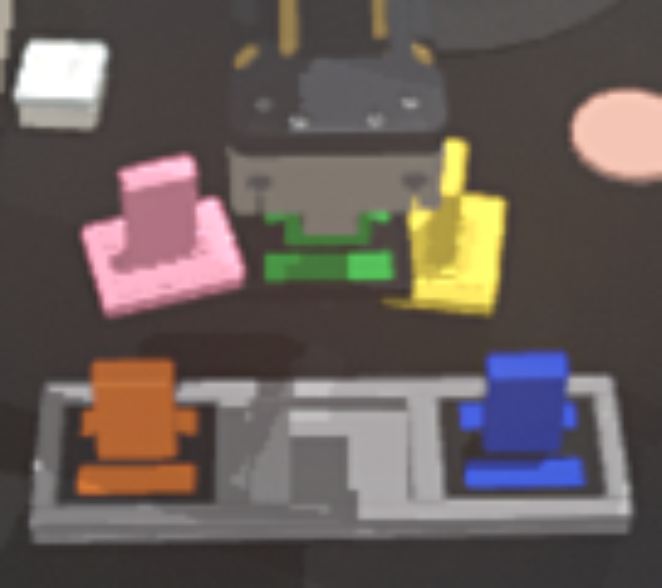

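Green is held level, and orange and blue are undisturbed.

Emit:
arm_command(
  increments=[
    [[-1.5,0,0],0.1,1],
    [[-1,0,0],0.1,1],
    [[0,0,0],0.099,1],
    [[0,-2,0.64],0,1],
    [[0,-3.5,1.12],0,1],
    [[0,-3.5,1.12],0,1],
    [[0,-3.5,1.12],0,1],
    [[0,-3.5,1.12],0,1],
    [[0,-3.5,1.12],0,1],
    [[0,-3.5,1.12],0,1],
    [[0,-3.5,1.12],0,1],
    [[0,-3.5,1.12],0,1],
    [[0,-3.5,1.12],0,1],
    [[0,-2.2,0.7],0,1],
    [[0,0,0],0,1],
    [[0,0,0],0,1],
    [[0,0,0],0,1],
  ],
)

```text
time: 13.98
tcp_pos: [0.5113, 0.177, 0.1743]
orientation: [0.773, 1.569, -2.651]
force: [0.3, 0.2, -0.7]
finger_gap: 0.0115
```

Run:
```python
from h import *
rel([.5114,.1779,.0466],73.8)
```

```text
t 13.98 tcp [0.5113 0.177  0.1743] toolx [-0.002 -0.001 -1.   ] tooly deg -106.19 q6 2.184 F [ 0.3  0.2 -0.7] gap 0.0115
shift cm [12.77 -0.11 -0.  ]
turn about tool x 0.0001 or -3.1415
```

Emit:
arm_command(
  increments=[
    [[2,-0.1,0],0,1],
    [[3,0,0],0,1],
    [[3,0,0],0,1],
    [[1.4,0,0],0,1],
    [[0,0,0],0,1],
    [[0,0,0],0,1],
    [[0,0,0],0,1],
  ],
)

```text
time: 14.57
tcp_pos: [0.5131, 0.178, 0.0822]
orientation: [-2.619, 1.57, 0.238]
force: [0.4, 0.4, -0.0]
finger_gap: 0.0115
```

Run:
```python
from h import *
rel([.5114,.1779,.0466],73.8)
import pickle
for n in ("wrist","side","scene"):
    d=load(n); cv2.imwrite(f"pics/{n}10.png",d["img"][:,:,::-1]); pickle.dump(d,open(n+"10.pkl","wb"))
    x,y={"wrist":(270,130),"side":(285,130),"scene":(260,150)}[n]
    a=d["img"][y:y+110,x:x+130,::-1]; cv2.imwrite(f"pics/{n}10c.png",cv2.resize(a,None,fx=5,fy=5,interpolation=cv2.INTER_CUBIC))
```

```text
t 14.57 tcp [0.5131 0.178  0.0822] toolx [ 0.001  0.    -1.   ] tooly deg -106.29 q6 2.186 F [ 0.4  0.4 -0. ] gap 0.0115
shift cm [3.56 0.06 0.16]
turn about tool x -0.0016 or 3.14
```

View pics/wrist10.png

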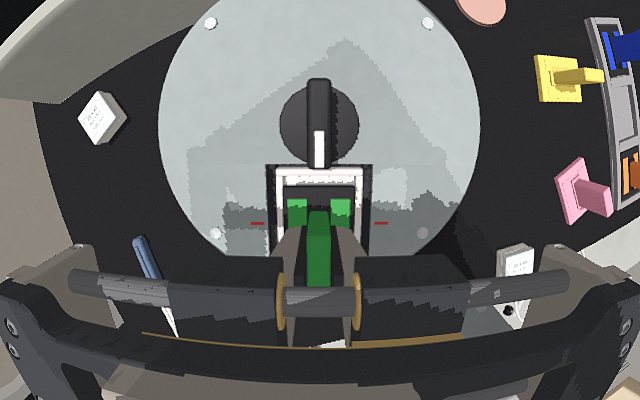

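View pics/side10c.png

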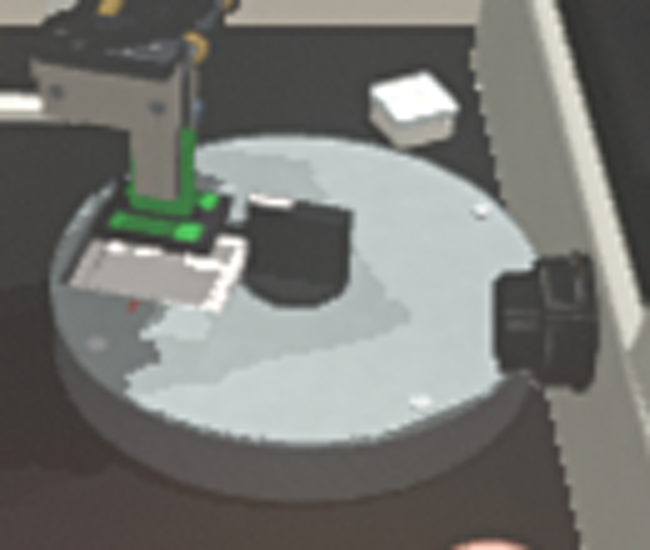

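View pics/scene10c.png

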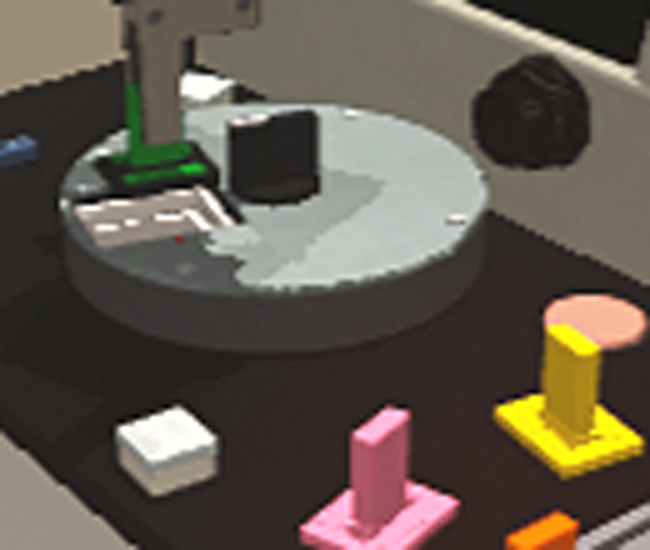

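Run:
```python
from h import *
import pickle
d=pickle.load(open("wrist10.pkl","rb"))
a=d["img"][155:245,260:380,::-1]; cv2.imwrite("pics/w10c.png",cv2.resize(a,None,fx=6,fy=6,interpolation=cv2.INTER_CUBIC))
```

```text
(no output)
```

View pics/w10c.png

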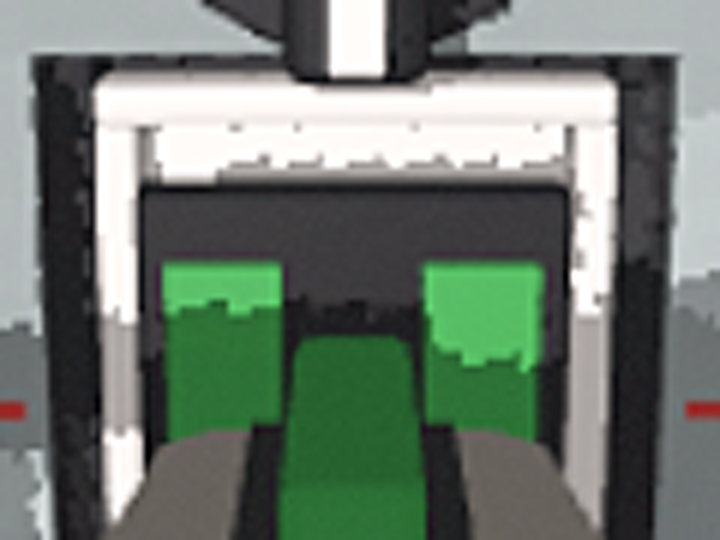

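Run:
```python
from h import *
import pickle
np.set_printoptions(precision=4,suppress=True)
d=pickle.load(open("wrist10.pkl","rb"))
W=lambda p:((p[0]+.5)/6-.5+260,(p[1]+.5)/6-.5+155)
g=lambda p,z:onz(d,W(p),z,True)[:2]
y=np.radians(-16.2);ex=np.array([np.cos(y),np.sin(y)]);ey=np.array([-ex[1],ex[0]])
o=np.array([.5131,.1780])
f=lambda p,z:np.array([(g(p,z)-o)@ex,(g(p,z)-o)@ey])
print("plate top far edge",f((143,187),.0646),f((567,187),.0646), "strip",f((162,262),.0646),f((543,262),.0646))
print("pocket inner",f((138,124),.032),f((572,124),.032))
print("rim outer",f((97,75),.032),f((615,75),.032))
print("win",f((35,58),.04),f((677,58),.04))
```

```text
plate top far edge [0.03   0.0212] [ 0.0299 -0.0225] strip [0.022  0.0194] [ 0.022  -0.0202]
pocket inner [0.0315 0.0254] [ 0.0315 -0.0267]
rim outer [0.0375 0.0303] [ 0.0375 -0.0318]
win [0.0406 0.0364] [ 0.0406 -0.0379]
```

Emit:
arm_command(
  increments=[
    [[0,0.03,0.16],0,1],
    [[0.6,0,0],0,1],
    [[0,0,0],0,1],
    [[0,0,0],0,1],
  ],
)

```text
time: 15.05
tcp_pos: [0.5104, 0.1787, 0.0751]
orientation: [0.599, 1.57, -2.825]
force: [0.4, 0.7, -1.0]
finger_gap: 0.0121
```

Run:
```python
from h import *
rel([.5114,.1779,.0456],73.8)
```

```text
t 15.05 tcp [0.5104 0.1787 0.0751] toolx [-0.001 -0.    -1.   ] tooly deg -106.22 q6 2.188 F [ 0.4  0.7 -1. ] gap 0.0121
shift cm [ 2.95  0.05 -0.13]
turn about tool x -0.0003 or 3.1413
```

Emit:
arm_command(
  increments=[
    [[0.5,0.03,-0.1],0,1],
    [[1.0,0,0],0,1],
    [[0.3,0,0],0,1],
    [[0,0,0],0,1],
    [[0,0,0],0,1],
  ],
)

```text
time: 15.47
tcp_pos: [0.5112, 0.178, 0.0567]
orientation: [0.623, 1.57, -2.802]
force: [0.7, -0.1, -0.7]
finger_gap: 0.012
```

Run:
```python
from h import *
rel([.5114,.1783,.0456],73.8)
d=load("wrist"); rel()
a=d["img"][155:245,260:380,::-1]; cv2.imwrite("pics/w11c.png",cv2.resize(a,None,fx=6,fy=6,interpolation=cv2.INTER_CUBIC))
```

```text
t 15.47 tcp [0.5112 0.178  0.0567] toolx [-0.001 -0.    -1.   ] tooly deg -106.23 q6 2.186 F [ 0.7 -0.1 -0.7] gap 0.012
shift cm [ 1.11 -0.03 -0.01]
turn about tool x -0.0005 or 3.1411
t 15.52 tcp [0.5114 0.1781 0.0571] toolx [-0.001 -0.    -1.   ] tooly deg -106.22 q6 2.186 F [ 0.1  0.5 -0.8] gap 0.0119
```

View pics/w11c.png

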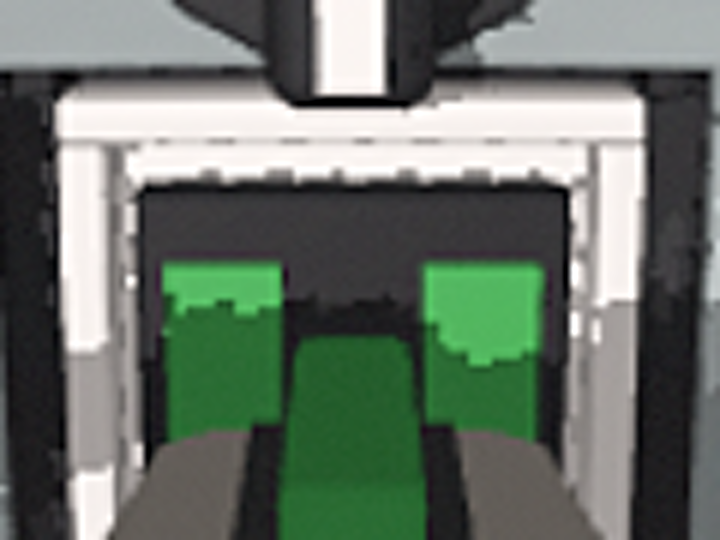

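Emit:
arm_command(
  increments=[
    [[0.4,0,0],0,1],
    [[0.4,0,0],0,1],
    [[0.15,0,0],0,1],
    [[0,0,0],0,1],
    [[0,0,0],0,1],
  ],
)

```text
time: 15.93
tcp_pos: [0.5115, 0.1781, 0.0477]
orientation: [0.616, 1.57, -2.809]
force: [-0.6, -0.5, -0.6]
finger_gap: 0.0119
```

Run:
```python
from h import *
rel([.5114,.1783,.0456],73.8)
```

```text
t 15.93 tcp [0.5115 0.1781 0.0477] toolx [-0. -0. -1.] tooly deg -106.23 q6 2.186 F [-0.6 -0.5 -0.6] gap 0.0119
shift cm [ 0.21 -0.01  0.01]
turn about tool x -0.0004 or 3.1411
```

Emit:
arm_command(
  increments=[
    [[0.1,0,0],0,1],
    [[0.08,0,0],0,1],
    [[0,0,0],0,1],
    [[0,0,0],0,1],
  ],
)

```text
time: 16.27
tcp_pos: [0.5116, 0.1782, 0.0461]
orientation: [-2.128, 1.571, 0.731]
force: [0.1, 0.4, -0.8]
finger_gap: 0.012
```

Emit:
arm_command(
  increments=[
    [[0.06,0,0],0,1],
    [[0,0,0],0,1],
    [[0,0,0],0,1],
  ],
)

```text
time: 16.52
tcp_pos: [0.5117, 0.1783, 0.0456]
orientation: [-2.385, 1.57, 0.473]
force: [-0.5, 0.6, -0.0]
finger_gap: 0.0117
```

Emit:
arm_command(
  increments=[
    [[0.06,0,0],0,1],
    [[0,0,0],0,1],
    [[0,0,0],0,1],
  ],
)

```text
time: 16.77
tcp_pos: [0.5117, 0.1783, 0.0456]
orientation: [-2.198, 1.57, 0.661]
force: [-2.6, -0.1, 8.7]
finger_gap: 0.012
```

Emit:
arm_command(
  increments=[
    [[0.06,0,0],0,1],
    [[0,0,0],0,1],
    [[0,0,0],0,1],
  ],
)

```text
time: 17.02
tcp_pos: [0.5118, 0.1784, 0.0455]
orientation: [-2.113, 1.57, 0.745]
force: [-5.6, -0.5, 15.7]
finger_gap: 0.0117
```

Emit:
arm_command(
  increments=[
    [[-0.08,0,0],0,1],
    [[0,0,0],0,1],
    [[0,0,0],0,0.6],
    [[0,0,0],0,0.6],
    [[0,0,0],0,0.6],
    [[0,0,0],0,0.6],
    [[0,0,0],0,0.6],
    [[0,0,0],0,0.6],
  ],
)

```text
time: 17.68
tcp_pos: [0.5115, 0.1781, 0.0449]
orientation: [0.622, 1.571, -2.803]
force: [-0.5, 0.2, 0.6]
finger_gap: 0.0367
```

Run:
```python
from h import *
d=load("wrist"); rel()
cv2.imwrite("pics/w12.png",d["img"][:,:,::-1])
```

```text
t 17.73 tcp [0.5115 0.1782 0.0449] toolx [-0. -0. -1.] tooly deg -106.23 q6 2.186 F [-0.2  0.4 -1.7] gap 0.0368
```

View pics/w12.png

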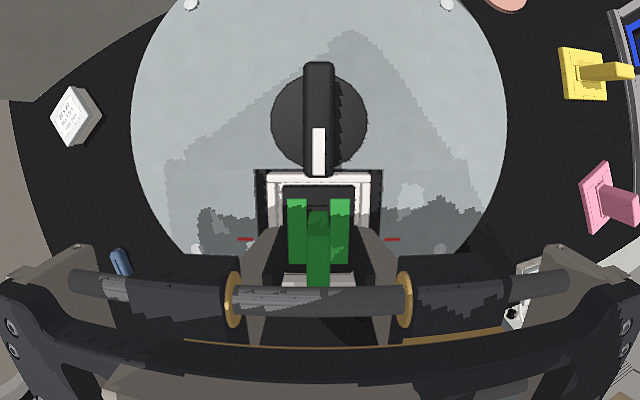

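Released and lying flat. Next I'll raise straight up and back off for a last check.

Emit:
arm_command(
  increments=[
    [[-1,0,0],0,0.6],
    [[-2,0,0],0,0.6],
    [[-4,0,0],0,0.6],
    [[-4,0,0],0,0.6],
    [[-4,0,0],0,0.6],
    [[-4,0,2],0,0.6],
    [[-2,0,3],0,0.6],
    [[0,0,2],0,0.6],
    [[0,0,0],0,0.6],
    [[0,0,0],0,0.6],
    [[0,0,0],0,0.6],
  ],
)

```text
time: 18.65
tcp_pos: [0.446, 0.1973, 0.2525]
orientation: [-2.836, 1.57, 0.023]
force: [1.4, 1.1, -0.0]
finger_gap: 0.0366
```

Run:
```python
from h import *
import pickle
d=load("wrist"); rel(); pickle.dump(d,open("w13.pkl","wb"))
cv2.imwrite("pics/w13.png",d["img"][:,:,::-1])
c=proj(d,[.511,.178,.04],True);x,y=int(c[0])-50,max(int(c[1])-45,0);print(x,y)
cv2.imwrite("pics/w13c.png",cv2.resize(d["img"][y:y+90,x:x+100,::-1],None,fx=6.6,fy=6.6,interpolation=cv2.INTER_CUBIC))
e=load("side");cv2.imwrite("pics/s13.png",e["img"][:,:,::-1])
```

```text
t 18.7 tcp [0.4462 0.1972 0.2522] toolx [-0. -0. -1.] tooly deg -106.23 q6 2.267 F [0.3 0.2 0.8] gap 0.0369
268 80
```

View pics/w13c.png

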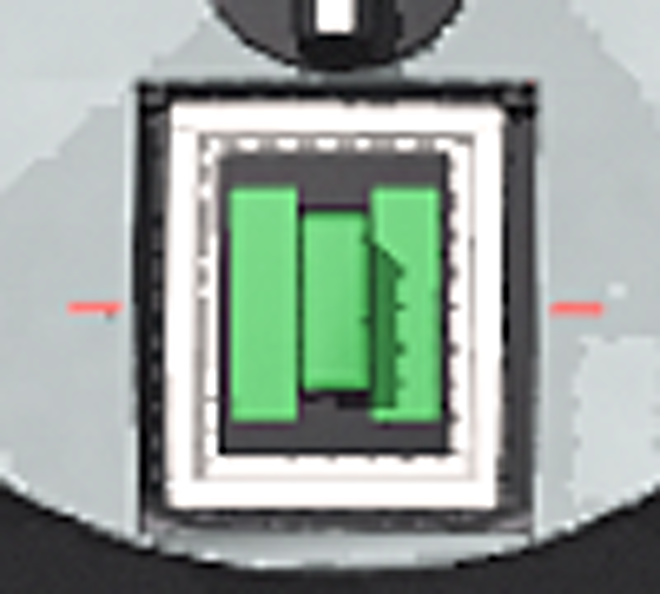

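View pics/s13.png

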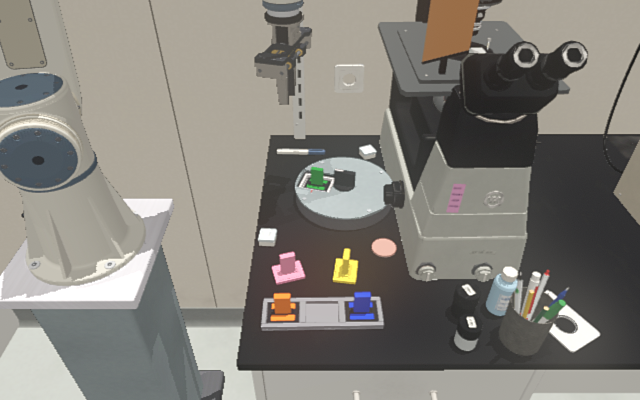

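The crop shows the green plate (220–447 × 153–452 px) lying inside the white pocket and square to it. The pocket is centred between the red marks. In the side view, the tray filters and the bystanders have not moved. I'm handing the job in.

```bash
python3 -c "
from plant import *
print(sign_off())"
```

```text
the job is handed in; nothing more can be done
None
```

The job is done and handed in at about 19 s of the 70 s allowed; the sign-off gives no verdict.

- **Wheel:** I turned it about 60° clockwise by its knob. The wrist view then put the centre of the white pocket's floor within about 0.5 mm of the window centre.
- **Green filter:** I lifted it out of the middle tray pocket by its fin and lowered it through the window, still held. The wrist force rose to about 16 N when it reached the pocket floor, and I let it go there.

**Last checks:**
- **Wrist view:** the green plate lies square inside the white pocket, with a gap visible on all four sides. The pocket is still centred between the red marks.
- **Side view:** orange and blue are in place in the tray. The look-alikes, boxes, dish and marker look unmoved, and the gripper is clear of everything.

No check failed. The camera and touch estimates of the wheel axis agreed to within about 1–2 mm. The arm's measured position was often 1–2 mm off the commanded one, and once about 7 mm off above the tray. I corrected this before each grasp or lowering.

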